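# Slide the test-lead hanger round the bend of its rail

### The job

Of the two small rod rails on the bench, use the one with the bent rod: take its hanger by the upright tab, slide it along the rod round the bend and on to the stop collar at the end of the other leg, and leave it hanging there, touching the collar or less than a finger's width from it. Leave the hanger on the straight rail where it is.

Things in the scene. Friction and masses are not known exactly. Their poses are not given: they have to be found in the camera images.
- hanger_tab (a point): Centre of the hanger's grip tab: 12 mm thick (x), 24 along the rod (y), 44 high, z up, on top of an aluminium block 36 (x) by 24 (y) mm; loose on the bent rail, 0.12 kg. At rest 134 mm over the bench; block top 22 mm below it. Grip from above, closing along x. The block's 22 mm hole (along y, centre 40 mm below) hangs on the 10 mm rod: lifted 6 mm it is clear all round. A 70 mm wide comb below.
- bent_rail: Fixed rail: 120x290x8 mm base, level rod, its centre 100 mm up. Origin on the bench under the point where the two straight legs' centre lines would meet. Leg A runs along +y, leg B along (0.866, -0.5). The hanger starts on A, 55 to 95 mm out; collars and downturned ends 114 to 144 mm out on both. From A to B the hanger must turn 60 degrees counter-clockwise seen from above.
- bend_centre (a point): Centre of the bend's arc, at rod height (100 mm): on the bent rail's axes at x 50, y 28.9 mm. The rod's centre line between the legs is an arc of 50 mm radius about this point, on the origin's side; it joins each straight leg 28.9 mm from the rail's origin. Nothing is mounted at this point.
- rail_stop (a point): Point on the rod's centre line on leg B at the face of the stop collar (26 mm across, 12 long) that looks to the bend: 114 mm from the rail's origin, 100 mm over the bench. A hanger touching the collar has its middle 12 mm from here.
- spare_tab (a point): Centre of the tab of a second, identical hanger on the separate straight rail (base 90x210 mm, same height, no bend). Not to be moved.
Mind the look-alikes: they are no part of the job. What is shaped like the part that bears hanger_tab but yellow is not meant.

How it is judged (in metres and radians):
At the end, for the whole second after the job is handed in: The hanger of the bent rail hangs upright (within 14 degrees) and at rest from the rod on leg B, its tab within 36 mm (seen from above) of the stop collar's face, which is a gap of at most about 20 mm between hanger and collar; the spare hanger has not been moved more than 30 mm (horizontal distance between hanger_tab and rail_stop below 0.036 m and angle between hanger_tab's own z axis and vertical below 0.25 rad and height (world z) of hanger_tab above 0.12 m and linear speed of hanger below 0.05 m/s and contact force between hanger and bent_rail above 0.2 N); the robot touches nothing.
It fails at once if the hanger on the straight rail is moved more than 30 mm (distance of spare_tab from where it was at the start of the episode above 0.03 m).
It also fails if it takes over 40 s, if anything falls off the work surface, if the arm or the gripper's body presses on something with over 40 N, if the wrist force passes 120 N, or if a joint passes its speed limit or range.

### The arm

A 6-joint arm with a two-finger parallel gripper is mounted at the origin on a cart in front of the work surface, level with it; the furniture and walls round the work are solid. World frame = base frame: x ahead of the robot, y to its left, z up, the work surface at z = 0. Lengths are in mm, angles in rad, forces in N, time in s.
With the tool pointing down it reaches from about 275 to 750 mm from the base axis. Payload 10.2 kg.
Tool frame: the origin (TCP) lies midway between the tips of the shut fingers; the grasp point (between the pads) lies hold_point_z behind it (hold_point_z is the distance from the TCP to the grasp point, in mm); x points along the fingers, y is the direction in which the jaws open and shut, and the axes are right-handed (so a half turn about x gives the same grasp; the last joint's range is limited). The gripper opens to 88 mm and grips with 3 to 60 N. Pads are 18 mm wide; open, the fingers measure 123 mm over their backs; the gripper's body (75 mm by 187 mm) begins 45 mm behind the grasp point.
Start: joints at [-1.413, 0.313, 1.498, -0, 1.331, -0.223], TCP at [195.111, -487.404, 238.72] pointing down, gripper open.
Joint ranges: [-2.94, 2.94], [-0.97, 2.17], [0.19, 2.56], [-1.23, 4.37], [0.02, 3.11], [-2.88, 2.88]. Speed limits (rad/s): [2.39, 2.39, 3.01, 3.14, 3.14, 3.14].

### API

Orientations are given as a unit quaternion [x, y, z, w].
In Python, from rig import * gives the robot as it stands.
- The arm moves only by the tool jog_arm, never from a script. Its argument "deltas" is a list of rows, each an object of numbers: "dx", "dy", "dz": the shift along the tool's x, y, z in m; "spin": the turn about the tool's x in degrees. In form: [{"dx": .., "dy": .., "dz": .., "spin": ..}, ...]. A call has 1 to 12 rows; each row is the pose to reach, as a shift and turn from the pose commanded when the call began, along the tool's axes at that moment; what a row does not reach only later rows make up. A row lasts 1/10 s, in which the tool goes at most 50 mm and 8.59 degrees, less where a joint would pass 70% of its speed; a pose out of reach is approached as far as the arm can. A call with a gripper value outside its range is refused whole. "gripper" is the closure, from 0 (fully open) to 1 (shut), set as the call begins (left out, the last holds). The fingers move at their own pace and stop on an object; "grip_force" is the grip in N (left out, the last holds). Time passes only in rows, so rows that repeat a pose let the fingers close. It gives the time, the measured TCP pose, the force and the opening at its end, in the units of the state.
- read_state(): the state, without advancing time (a new reading comes with each control period).
- camera(name): name is "scene" or "top"; returns the picture (480x640x3 uint8, red, green, blue); there is no depth.
- camera_params(name): a dict with "mtx" (3x3 intrinsics, pixels), "world_to_cam" (4x4, takes a point from world to camera coordinates). Camera axes: x right, y down, z forward; pixel columns grow to the right and rows downward; lengths in mm; the calibration is good to about 2 mm. A picture is of the moment at which its call begins. camera_params takes no time and is no camera call.
- hand_in(): hands the job in, once; it reports no verdict.
The state is a dict: "clock": time; "qpos": joint angles; "dq": joint speeds; "tau": joint torques, N m; "position": TCP position; "eef_rot": TCP orientation; "force": force on the tool from outside, world axes, zero at the start; "torque": the same for the moment, N m; "width": finger opening in mm.
Only numpy, scipy, OpenCV 4.12 (cv2) and the standard library are available. Lean on these libraries where they do the work, as an engineer would, in place of code of your own. Each camera call takes 0.05 s, during which the arm holds its last target.

## Working session

There is one attempt and no reset: what is moved stays moved. The work goes in short steps, Python scripts to look and compute and a tool call to move; the robot and the scene stay as the last step left them, time stands still between calls to the robot, and variables do not carry over. Pictures are saved under pics/ and viewed, and the job is handed in when it is done.

Besides the shell and the picture viewer there is one more tool, called after "Emit:" as a command line: name --argument value ..., lists and objects as JSON in quotes. jog_arm: Moves the arm, as the interface text tells. Its arguments: {"type":"object","properties":{"deltas":{"type":"array"},"gripper":{"type":"number"},"grip_force":{"type":"number"}},"required":["deltas"]}

```bash
ls; mkdir -p pics; python3 - <<'E'
from rig import *
import cv2,numpy as np
for n in ("scene","top"):
    im=camera(n); cv2.imwrite(f"pics/{n}0.png",im[:,:,::-1]); p=camera_params(n); print(n,p)
s=read_state(); print(s)
try: print(hold_point_z)
except Exception as e: print(e)
E
```

```text
pics
scene {'mtx': array([[460.03696343,   0.        , 324.23386624],
       [  0.        , 460.03696343, 243.81526185],
       [  0.        ,   0.        ,   1.        ]]), 'world_to_cam': array([[-6.65550173e-01, -7.46267442e-01,  1.13080246e-02,
         3.29178649e+02],
       [-4.19592056e-01,  3.61592491e-01, -8.32582354e-01,
         3.11693084e+02],
       [ 6.17240207e-01, -5.58870088e-01, -5.53785835e-01,
         6.10017344e+02],
       [ 0.00000000e+00,  0.00000000e+00,  0.00000000e+00,
         1.00000000e+00]])}
top {'mtx': array([[526.33985345,   0.        , 314.22153622],
       [  0.        , 526.33985345, 242.85545607],
       [  0.        ,   0.        ,   1.        ]]), 'world_to_cam': array([[-5.41460087e-03, -9.99847548e-01,  1.66000918e-02,
        -4.56822774e+01],
       [-9.98426330e-01,  4.47881855e-03, -5.58999519e-02,
         5.09873556e+02],
       [ 5.58170810e-02, -1.68766447e-02, -9.98298368e-01,
         9.77716191e+02],
       [ 0.00000000e+00,  0.00000000e+00,  0.00000000e+00,
         1.00000000e+00]])}
{'clock': 0.1, 'qpos': array([-1.41340763e+00,  3.13348022e-01,  1.49830965e+00, -6.49083805e-06,
        1.33098238e+00, -2.23425586e-01]), 'dq': array([-0.00080337, -0.00036016, -0.00324245,  0.00321416,  0.00035837,
       -0.00026711]), 'tau': array([ 2.80150074e-03, -4.02814865e+01, -2.52644366e+01,  6.95749233e-02,
        3.42114223e-02, -4.97026804e-05]), 'position': array([ 195.07277518, -487.19768881,  238.26121832]), 'eef_rot': array([ 0.69433722,  0.13419681, -0.69431723,  0.13345644]), 'force': array([-0.41264937, -0.28706213,  0.89774614]), 'torque': array([-0.00731   ,  0.05745756, -0.00729306]), 'width': 88.18121821993682}
18.700000000000003
```

View pics/scene0.png

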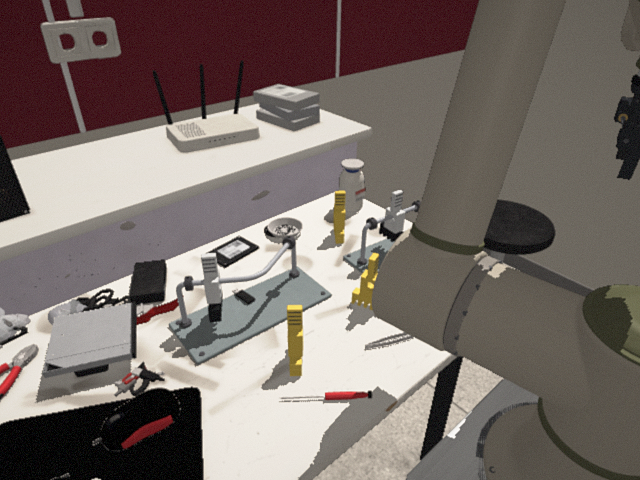

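View pics/top0.png

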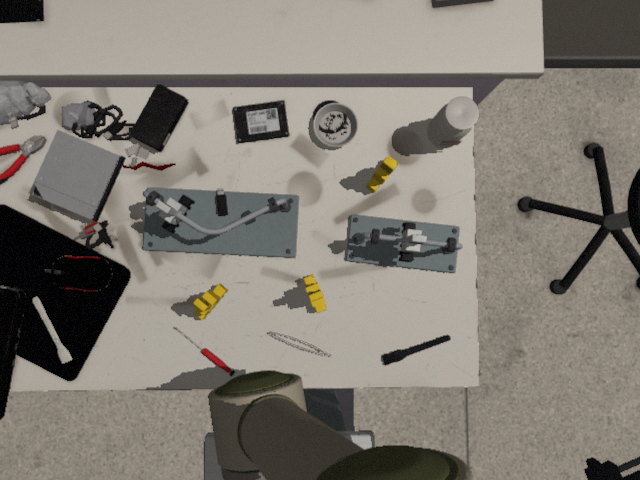

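The top picture shows the bent rail at left, with its base at about (145-298, 190-257). Its silver hanger is near (172,210). The straight rail is at (348-458, 217-270), with the spare hanger at (413,240). There are three yellow look-alikes near (382,175), (210,300) and (314,293). The silver hanger on the bent rod is the one meant, so I'll enlarge it to confirm.

```bash
python3 - <<'E'
import cv2,numpy as np
t=cv2.imread("pics/top0.png"); s=cv2.imread("pics/scene0.png")
a=cv2.resize(t[175:270,130:310],None,fx=4.4,fy=4.4,interpolation=cv2.INTER_CUBIC)
cv2.imwrite("pics/tc.png",a)
b=cv2.resize(s[225:365,155:345],None,fx=4.2,fy=4.2,interpolation=cv2.INTER_CUBIC)
cv2.imwrite("pics/sc.png",b)
E
```

```text
(no output)
```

View pics/tc.png

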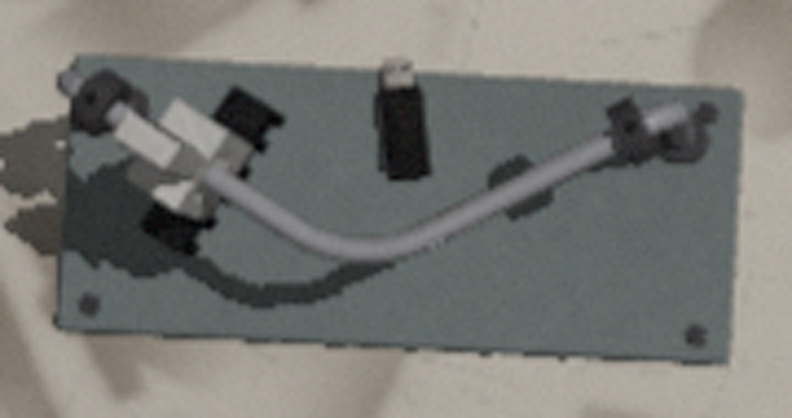

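View pics/sc.png

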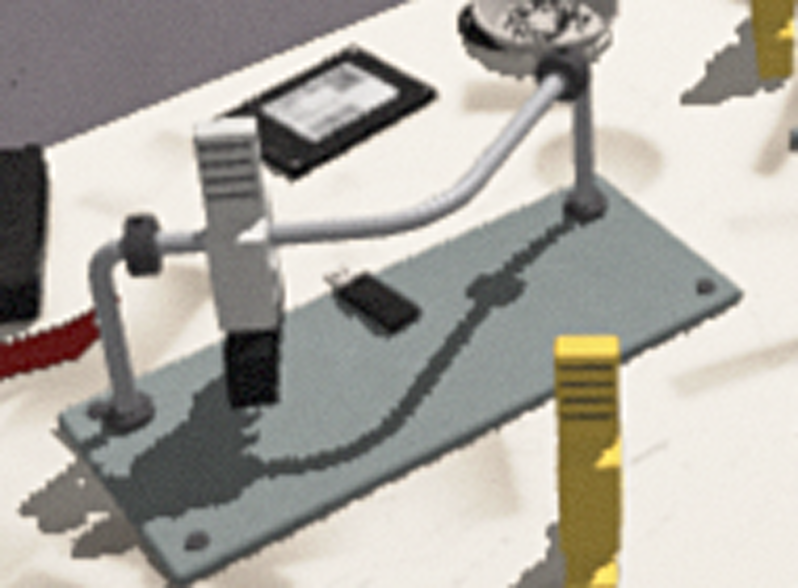

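The crops confirm it. The silver hanger sits on the left leg of the bent rod, so that is leg A. Its tab top is at about (163,206) in the top view and (209,255) in the scene view. Leg B runs right to a dark collar at about (271,205) in the top view. Next I'll measure the rod and tab.

```bash
cat > h.py <<'E'
import numpy as np,cv2
from rig import *
def ray(n,uv,z):
    p=camera_params(n);K=p["mtx"];T=p["world_to_cam"];R=T[:3,:3];c=-R.T@T[:3,3]
    uv=np.atleast_2d(uv).astype(float)
    d=np.c_[uv,np.ones(len(uv))]@np.linalg.inv(K).T@R
    return c+d*((z-c[2])/d[:,2])[:,None]
def proj(n,P):
    p=camera_params(n);T=p["world_to_cam"];q=np.atleast_2d(P)@T[:3,:3].T+T[:3,3];q=q@p["mtx"].T
    return q[:,:2]/q[:,2:]
def fit(P):
    vx,vy,x,y=cv2.fitLine(P[:,:2].astype(np.float32),cv2.DIST_HUBER,0,.01,.01).ravel()
    return np.array([x,y]),np.array([vx,vy])
E
python3 - <<'E'
from h import *
t=cv2.imread("pics/top0.png").astype(int)
r=t[:,:,2]-t[:,:,1]  # red minus green: base is greenish
g=t.sum(2)/3
def leg(cols,ylo,yhi):
    out=[]
    for c in cols:
        a,b=ylo(c),yhi(c)
        rr=np.arange(int(a),int(b)+1); w=np.clip(r[rr,c]+8,0,None)*(g[rr,c]>95)
        if w.sum()>0: out.append((c,(rr*w).sum()/w.sum(),w.sum()))
    return np.array(out)
# B: approx line crop (420,240)->(600,150)
f=lambda c:175+(240+((c-130)*4.4-420)*(-90/180))/4.4
B=leg(range(228,264),lambda c:f(c)-5,lambda c:f(c)+5)
f2=lambda c:175+(180+((c-130)*4.4-215)*(55/85))/4.4
A=leg(range(180,196),lambda c:f2(c)-5,lambda c:f2(c)+5)
print(B.round(1).tolist());print(A.round(1).tolist())
for row in (208,): print(r[200:230,240],g[200:230,240].astype(int))
pB,dB=fit(ray("top",B[:,:2],101)); pA,dA=fit(ray("top",A[:,:2],101))
if dB[1]>0:dB=-dB
if dA[1]<0:dA=-dA
print(dA,dB,np.degrees(np.arccos(dA@dB)))
print(np.degrees(np.arctan2(dA[1],dA[0]))-90,np.degrees(np.arctan2(dB[1],dB[0]))+30)
M=np.c_[dA,-dB];s=np.linalg.solve(M,pB-pA);O=pA+dA*s[0];print("O",O)
E
```

```text
[[228.0, 227.7, 63.0], [229.0, 226.7, 53.0], [230.0, 227.1, 54.0], [231.0, 225.2, 45.0], [232.0, 225.5, 46.0], [233.0, 224.7, 56.0], [234.0, 224.5, 57.0], [235.0, 223.6, 53.0], [236.0, 223.5, 63.0], [237.0, 222.6, 46.0], [238.0, 222.2, 50.0], [239.0, 221.8, 52.0], [240.0, 222.2, 49.0], [241.0, 221.2, 41.0], [242.0, 220.8, 43.0], [243.0, 219.9, 50.0], [244.0, 219.2, 43.0], [245.0, 218.6, 45.0], [246.0, 218.2, 40.0], [247.0, 217.6, 54.0], [248.0, 217.2, 41.0], [249.0, 216.7, 50.0], [250.0, 215.9, 43.0], [251.0, 215.5, 50.0], [252.0, 214.5, 46.0], [253.0, 214.5, 43.0], [254.0, 213.6, 51.0], [255.0, 213.5, 52.0], [256.0, 212.4, 43.0], [257.0, 212.8, 51.0], [258.0, 211.7, 47.0], [259.0, 211.4, 51.0], [260.0, 210.7, 52.0], [261.0, 210.9, 50.0], [262.0, 209.7, 44.0], [263.0, 209.4, 54.0]]
[[180.0, 214.4, 67.0], [181.0, 215.3, 74.0], [182.0, 215.8, 55.0], [183.0, 216.5, 55.0], [184.0, 218.6, 49.0], [185.0, 218.4, 44.0], [186.0, 219.6, 49.0], [187.0, 220.5, 59.0], [188.0, 220.5, 52.0], [189.0, 221.5, 50.0], [190.0, 222.6, 60.0], [191.0, 222.2, 49.0], [192.0, 223.4, 45.0], [193.0, 223.8, 56.0], [194.0, 224.8, 50.0], [195.0, 225.4, 56.0]]
[-5 -7 -7 -9 -6 -7 -8 -6 -8 -8 -5 -6 -6 -7 -5 -7 -6 -6 -3 -2  0 -1 -2 -1
 -2 -3 -5 -7 -6 -7] [100  98 100 100 103 102 103 104  99 103  98 101 104 102  95  92  88  89
  94 113 128 133 129 116  98 100 101 105 106 103]
[0.5912389 0.8064965] [ 0.46408203 -0.8857922 ] 116.104195
-36.244976 -32.349167
O [516.04755 131.33734]
```

```bash
cat >> h.py <<'E'
def pts(im,cols,f,h=5,thr=108):
    g=im.astype(float).mean(2); out=[]
    for c in cols:
        rr=np.arange(int(round(f(c)-h)),int(round(f(c)+h))+1); w=np.clip(g[rr,c]-thr,0,None)
        if (w>0).sum()>=2: out.append((c,(rr*w).sum()/w.sum()))
    return np.array(out)
def dist(p,P):
    x,y,th=p; c,s=np.cos(th),np.sin(th)
    L=(P[:,:2]-[x,y])@np.array([[c,-s],[s,c]])
    dA=L@[0,1.];dB=L@[.866,-.5]
    eA=L[:,0]; eB=-(L@[.5,.866]);eB=-eB
    arc=50-np.hypot(L[:,0]-50,L[:,1]-28.87)
    return np.where(dA>28.9,eA,np.where(dB>28.9,eB,arc))
E
python3 - <<'E'
from h import *
from scipy.optimize import least_squares
t=cv2.imread("pics/top0.png"); s=cv2.imread("pics/scene0.png")
fB=lambda c:227.5-(c-228)*18.3/35
fA=lambda c:214.4+(c-180)*.73
q=np.r_[pts(t,range(230,264),fB),pts(t,range(181,197),fA)]
r=least_squares(lambda p:dist(p,ray("top",q,101)),[516,131,np.radians(-34)],loss='soft_l1');x=r.x
print("top",x[:2],np.degrees(x[2]),dist(x,ray("top",q,101)).round(1))
# scene: crop coords/4.2+(155,225)
g=np.array([(270,232),(340,230),(400,222),(440,205),(480,175),(520,132),(550,98)])/4.2+[155,225]
P=ray("scene",g,100); print("scene pts resid",dist(x,P).round(1))
c,sn=np.cos(x[2]),np.sin(x[2]);R=np.array([[c,-sn],[sn,c]])
print("scene in rail",((P[:,:2]-x[:2])@R).round(1).tolist())
# tab top centre
T=ray("top",np.array([[145,137]])/4.4+[130,175],156);print("tab top",T,(T[:,:2]-x[:2])@R)
T=ray("scene",np.array([[226,126]])/4.2+[155,225],156);print("scene",T,(T[:,:2]-x[:2])@R)
im=cv2.resize(t[175:270,130:310],None,fx=4.4,fy=4.4)
W=lambda u,z:np.r_[x[:2]+R@np.array(u),z]
for d in range(30,145,6):
  for e in ([0,1],[.866,-.5]):
    for n,I in(("top",t),):
      p=proj(n,W(np.array(e)*d,100))[0]; p=(p+.5-[130,175])*4.4
      cv2.circle(im,tuple(p.astype(int)),2,(0,0,255),-1)
for d,z,e in((114,100,[.866,-.5]),(114,100,[0,1])):
    p=(proj("top",W(np.array(e)*d,z))[0]+.5-[130,175])*4.4; cv2.circle(im,tuple(p.astype(int)),4,(0,255,0),-1)
cv2.imwrite("pics/ov.png",im)
im=cv2.resize(s[225:365,155:345],None,fx=4.2,fy=4.2)
for d in range(30,115,6):
  for e in ([0,1],[.866,-.5]):
      p=(proj("scene",W(np.array(e)*d,100))[0]+.5-[155,225])*4.2
      cv2.circle(im,tuple(p.astype(int)),2,(0,0,255),-1)
cv2.imwrite("pics/ov2.png",im)
E
```

```text
top [518.02421464 129.49815678] -33.05060662017826 [-0.7  0.3 -0.   0.1 -0.2  0.1  0.1  0.1  0.1  0.1  0.1  0.1 -0.1  0.1
 -0.3  0.1 -0.1  0.1 -0.1  0.1 -0.   0.1 -0.   0.1  0.1  0.1  0.1 -0.1
 -0.   0.   0.  -0.1 -0.2 -0.   0.9 -0.1 -0.3 -0.1 -0.1  0.2 -0.1 -0.
 -0.  -0.1  0.1 -0.  -0.2  0.  -0.   0.1]
scene pts resid [ 0.6 -2.  -1.2  0.8 -0.3 -2.1 -2.9]
scene in rail [[0.6, 70.6], [-2.0, 42.2], [0.1, 17.7], [9.4, 1.0], [28.3, -16.7], [58.0, -35.9], [82.9, -51.2]]
tab top [[562.22548123 198.18373478 156.        ]] [[-0.41068797 81.67797701]]
scene [[560.51397904 198.62261612 156.        ]] [[-2.08460753 81.11242426]]
```

View pics/ov.png

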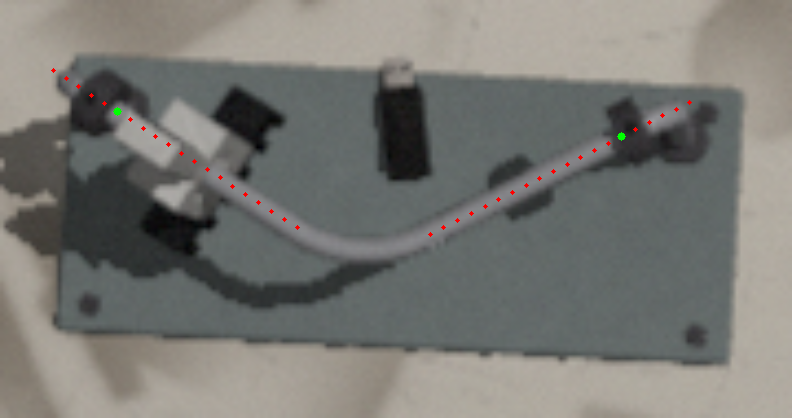

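View pics/ov2.png

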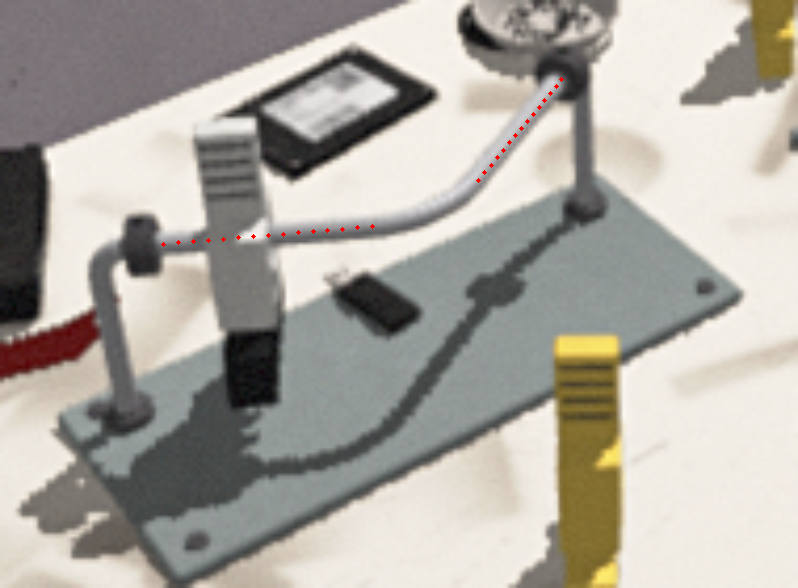

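The residuals are 0.3 mm or less in the top view, and the two views agree to about 2 mm. The rail origin is about (518,129.5), yaw -33°, and the tab is 81.5 mm out on leg A. Next come the approach numbers.

```bash
cat >> h.py <<'E'
from scipy.spatial.transform import Rotation as Ro
O=np.array([517.7,129.4]);TH=-33.05
def S(l): # arclength-ish: local pose -> world xy, yaw of hanger
    a=np.radians(TH);R=np.array([[np.cos(a),-np.sin(a)],[np.sin(a),np.cos(a)]]);return O+R@np.array(l)
def delta(xy,z,yaw):
    "to world pose with jaw axis at yaw (deg, mod 180)"
    s=read_state();R=Ro.from_quat(s["eef_rot"]).as_matrix()
    d=R.T@(np.r_[xy,z]-s["position"])/1000
    y=np.degrees(np.arctan2(R[1,1],R[0,1])); t=(yaw-y+90)%180-90
    return d.round(4),round(-t,2),round(y,1)
E
python3 - <<'E'
from h import *
s=read_state();print(Ro.from_quat(s["eef_rot"]).as_matrix().round(3))
print(delta(S([-.8,81.5]),230,TH),S([-.8,81.5]))
E
```

```text
[[-0.     0.372 -0.928]
 [ 0.001 -0.928 -0.372]
 [-1.    -0.001 -0.   ]]
(array([ 0.0089, -0.5001, -0.5949]), np.float64(-35.13), np.float64(-68.2)) [561.47715654 198.14918592]
```

Emit:
jog_arm --deltas '[{"dx": 0, "dy": -0.03, "dz": -0.036, "spin": -2}, {"dx": 0, "dy": -0.06, "dz": -0.072, "spin": -4}, {"dx": 0, "dy": -0.09, "dz": -0.107, "spin": -6}, {"dx": 0, "dy": -0.12, "dz": -0.143, "spin": -8}, {"dx": 0, "dy": -0.15, "dz": -0.178, "spin": -10}, {"dx": 0, "dy": -0.18, "dz": -0.214, "spin": -12}, {"dx": 0, "dy": -0.21, "dz": -0.25, "spin": -14}, {"dx": 0, "dy": -0.24, "dz": -0.286, "spin": -17}, {"dx": 0, "dy": -0.27, "dz": -0.321, "spin": -19}, {"dx": 0, "dy": -0.3, "dz": -0.357, "spin": -21}, {"dx": 0, "dy": -0.33, "dz": -0.393, "spin": -23}, {"dx": 0, "dy": -0.35, "dz": -0.416, "spin": -25}]' --gripper 0

```text
clock: 1.3
position: [451.9, -5.2, 238.5]
eef_rot: [-0.648, -0.282, 0.648, -0.282]
force: [-0.3, -0.8, 0.2]
width: 88.1
```

```bash
python3 - <<'E'
from h import *
print(delta(S([-.8,81.5]),200,TH))
E
```

```text
(array([ 0.0386, -0.0585, -0.2235]), np.float64(-9.94), np.float64(-43.0))
```

Emit:
jog_arm --deltas '[{"dx": 0, "dy": -0.01, "dz": -0.036, "spin": -2}, {"dx": 0.005, "dy": -0.02, "dz": -0.075, "spin": -4}, {"dx": 0.01, "dy": -0.03, "dz": -0.115, "spin": -6}, {"dx": 0.015, "dy": -0.04, "dz": -0.155, "spin": -8}, {"dx": 0.02, "dy": -0.05, "dz": -0.19, "spin": -10}, {"dx": 0.025, "dy": -0.0565, "dz": -0.215, "spin": -10}, {"dx": 0.025, "dy": -0.0585, "dz": -0.2235, "spin": -10}, {"dx": 0.025, "dy": -0.0585, "dz": -0.2235, "spin": -10}, {"dx": 0.025, "dy": -0.0585, "dz": -0.2235, "spin": -10}]'

```text
clock: 2.2
position: [561.3, 194.2, 214.0]
eef_rot: [-0.622, -0.336, 0.622, -0.336]
force: [-0.0, 0.2, -0.1]
width: 87.9
```

```bash
python3 - <<'E'
from h import *
print(delta(S([-.8,81.5]),118,TH), delta(S([-.8,81.5]),170,TH),read_state()["position"])
for n in ("scene","top"): cv2.imwrite(f"pics/{n}1.png",camera(n)[:,:,::-1])
a=cv2.imread("pics/scene1.png")[150:330,120:360];b=cv2.imread("pics/top1.png")[140:290,110:310]
cv2.imwrite("pics/m1.png",np.hstack([cv2.resize(a,(400,300)),cv2.resize(b,(400,300))]))
E
```

```text
(array([ 0.096 , -0.002 , -0.0034]), np.float64(-0.17), np.float64(-33.2)) (array([ 0.044 , -0.002 , -0.0034]), np.float64(-0.17), np.float64(-33.2)) [561.29346181 194.18443997 213.9557524 ]
```

View pics/m1.png

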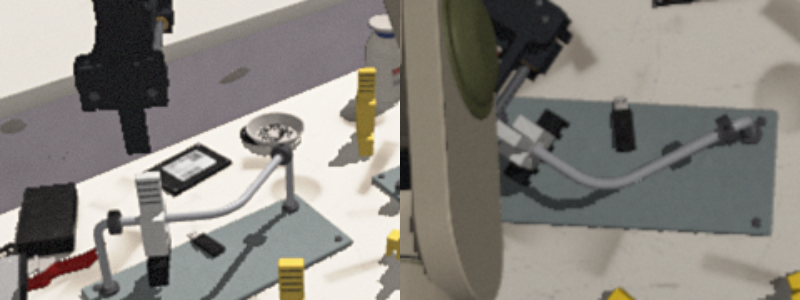

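The gripper stands above and in line with the tab (at (148,205) in the left panel), and the rail is untouched. Descending now.

Emit:
jog_arm --deltas '[{"dx": 0.02, "dy": -0.002, "dz": -0.0034, "spin": 0}, {"dx": 0.045, "dy": -0.002, "dz": -0.0034, "spin": 0}, {"dx": 0.07, "dy": -0.002, "dz": -0.0034, "spin": 0}, {"dx": 0.088, "dy": -0.002, "dz": -0.0034, "spin": 0}, {"dx": 0.096, "dy": -0.002, "dz": -0.0034, "spin": 0}, {"dx": 0.096, "dy": -0.002, "dz": -0.0034, "spin": 0}, {"dx": 0.096, "dy": -0.002, "dz": -0.0034, "spin": 0}]'

```text
clock: 3.0
position: [562.2, 198.9, 118.9]
eef_rot: [0.623, 0.336, -0.621, 0.336]
force: [-0.3, -0.5, 0.1]
width: 87.8
```

Emit:
jog_arm --deltas '[{"dx": 0, "dy": 0, "dz": 0, "spin": 0}, {"dx": 0, "dy": 0, "dz": 0, "spin": 0}, {"dx": 0, "dy": 0, "dz": 0, "spin": 0}, {"dx": 0, "dy": 0, "dz": 0, "spin": 0}, {"dx": 0, "dy": 0, "dz": 0, "spin": 0}, {"dx": 0, "dy": 0, "dz": 0, "spin": 0}, {"dx": 0, "dy": 0, "dz": 0, "spin": 0}, {"dx": 0, "dy": 0, "dz": 0, "spin": 0}, {"dx": 0, "dy": 0, "dz": 0, "spin": 0}, {"dx": 0, "dy": 0, "dz": 0, "spin": 0}]' --gripper 1 --grip_force 20

```text
clock: 4.0
position: [561.7, 199.1, 117.7]
eef_rot: [0.622, 0.336, -0.622, 0.336]
force: [0.0, 0.7, -0.2]
width: 11.9
```

```bash
python3 - <<'E'
from h import *
s=read_state();print(s["clock"],s["position"],s["force"],s["torque"],s["width"])
print(delta(S([0,81.5]),124,TH))
for n in ("scene","top"): cv2.imwrite(f"pics/{n}2.png",camera(n)[:,:,::-1])
a=cv2.imread("pics/scene2.png")[200:350,150:350];b=cv2.imread("pics/top2.png")[140:290,110:310]
cv2.imwrite("pics/m2.png",np.hstack([cv2.resize(a,(400,300)),cv2.resize(b,(400,300))]))
E
```

```text
4.0 [561.73607506 199.0787316  117.74814621] [ 0.01973002  0.69093543 -0.22550676] [ 0.00484593 -0.03812231  0.02817333] 11.918538205707526
(array([-0.0063,  0.0011,  0.0009]), np.float64(-0.13), np.float64(-33.2))
```

View pics/m2.png

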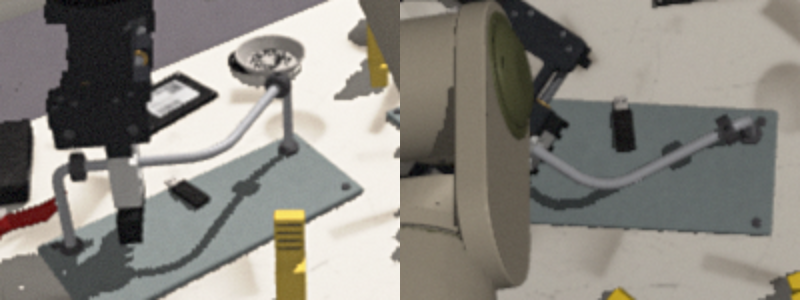

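The width reads 11.9 mm, so the 12 mm tab is held. The hanger hangs below the gripper and the rod is clear. Next I lift it 6 mm and slide to the start of the bend.

Emit:
jog_arm --deltas '[{"dx": -0.002, "dy": 0, "dz": 0, "spin": 0}, {"dx": -0.004, "dy": 0, "dz": 0, "spin": 0}, {"dx": -0.006, "dy": 0, "dz": 0, "spin": 0}, {"dx": -0.006, "dy": 0, "dz": 0, "spin": 0}, {"dx": -0.006, "dy": 0, "dz": 0, "spin": 0}, {"dx": -0.006, "dy": 0, "dz": 0, "spin": 0}]'

```text
clock: 4.7
position: [561.7, 199.1, 123.6]
eef_rot: [-0.622, -0.336, 0.622, -0.336]
force: [0.4, 0.5, -0.7]
width: 12.1
```

```bash
python3 - <<'E'
from h import *
s=read_state();print(s["clock"],s["position"],s["force"],s["torque"],s["width"])
print(delta(S([-.4,28.9]),124,TH))
E
```

```text
4.7 [561.66439864 199.06531109 123.63893995] [ 0.39716955  0.49487703 -0.70766658] [-0.06574796 -0.07403294 -0.03633289] 12.147505973383643
(array([-0.0004,  0.0009,  0.0535]), np.float64(-0.13), np.float64(-33.2))
```

Emit:
jog_arm --deltas '[{"dx": 0, "dy": 0, "dz": 0.004, "spin": 0}, {"dx": 0, "dy": 0, "dz": 0.01, "spin": 0}, {"dx": 0, "dy": 0, "dz": 0.017, "spin": 0}, {"dx": 0, "dy": 0, "dz": 0.024, "spin": 0}, {"dx": 0, "dy": 0, "dz": 0.031, "spin": 0}, {"dx": 0, "dy": 0.0005, "dz": 0.038, "spin": 0}, {"dx": 0, "dy": 0.0005, "dz": 0.044, "spin": 0}, {"dx": 0, "dy": 0.0005, "dz": 0.049, "spin": 0}, {"dx": 0, "dy": 0.0005, "dz": 0.052, "spin": 0}, {"dx": 0, "dy": 0.0005, "dz": 0.0535, "spin": 0}, {"dx": 0, "dy": 0.0005, "dz": 0.0535, "spin": 0}, {"dx": 0, "dy": 0.0005, "dz": 0.0535, "spin": 0}]'

```text
clock: 5.9
position: [532.9, 154.1, 123.7]
eef_rot: [0.622, 0.336, -0.622, 0.336]
force: [-0.3, -0.3, -0.4]
width: 11.7
```

```bash
python3 - <<'E'
from h import *
s=read_state();print(s["clock"],s["position"],s["force"],s["torque"],s["width"])
print(delta(S([0,28.9]),124,TH))
for n in ("scene","top"): cv2.imwrite(f"pics/{n}3.png",camera(n)[:,:,::-1])
a=cv2.imread("pics/scene3.png")[200:350,150:350];b=cv2.imread("pics/top3.png")[140:290,110:310]
cv2.imwrite("pics/m3.png",np.hstack([cv2.resize(a,(400,300)),cv2.resize(b,(400,300))]))
E
```

```text
5.9 [532.91227042 154.14633867 123.69378168] [-0.26343078 -0.29125833 -0.40990438] [ 0.00301602 -0.07923193  0.01134556] 11.723832285840924
(array([-0.0003,  0.0007,  0.0001]), np.float64(-0.13), np.float64(-33.2))
```

View pics/m3.png

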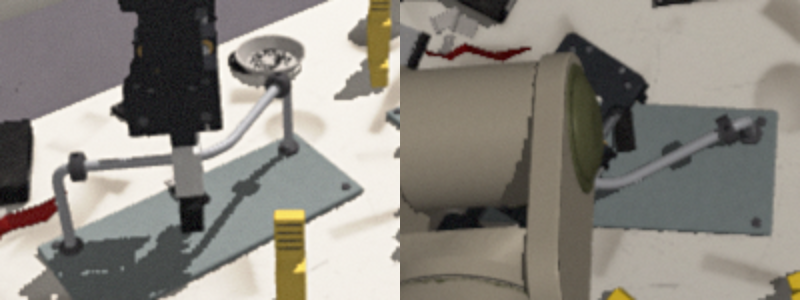

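The hanger is at the bend entry ((187,185) in the left panel), upright on the rod, with almost no force on it. Next is the 60° arc of 50 mm radius.

Emit:
jog_arm --deltas '[{"dx": 0, "dy": 0.0003, "dz": 0.0044, "spin": -5}, {"dx": 0, "dy": 0.001, "dz": 0.0087, "spin": -10}, {"dx": 0, "dy": 0.002, "dz": 0.013, "spin": -15}, {"dx": 0, "dy": 0.0033, "dz": 0.0171, "spin": -20}, {"dx": 0, "dy": 0.005, "dz": 0.0211, "spin": -25}, {"dx": 0, "dy": 0.007, "dz": 0.025, "spin": -30}, {"dx": 0, "dy": 0.0093, "dz": 0.0287, "spin": -35}, {"dx": 0, "dy": 0.012, "dz": 0.0321, "spin": -40}, {"dx": 0, "dy": 0.015, "dz": 0.0354, "spin": -45}, {"dx": 0, "dy": 0.0182, "dz": 0.0383, "spin": -50}, {"dx": 0, "dy": 0.0217, "dz": 0.041, "spin": -55}, {"dx": 0, "dy": 0.0253, "dz": 0.0433, "spin": -60}]'

```text
clock: 7.2
position: [530.4, 103.9, 123.7]
eef_rot: [0.369, 0.603, -0.369, 0.603]
force: [0.2, -0.0, -0.4]
width: 11.7
```

Emit:
jog_arm --deltas '[{"dx": 0, "dy": 0, "dz": 0, "spin": 0}, {"dx": 0, "dy": 0, "dz": 0, "spin": 0}]'

```text
clock: 7.4
position: [530.3, 104.1, 123.7]
eef_rot: [0.371, 0.602, -0.371, 0.602]
force: [-0.3, 1.4, -1.1]
width: 11.6
```

```bash
python3 - <<'E'
from h import *
s=read_state();print(s["clock"],s["position"],s["force"],s["torque"],s["width"])
B=np.array([.866,-.5])
print(delta(S(B*28.9),124,TH+60),delta(S(B*98),124,TH+60))
for n in ("scene","top"): cv2.imwrite(f"pics/{n}4.png",camera(n)[:,:,::-1])
a=cv2.imread("pics/scene4.png")[200:350,150:350];b=cv2.imread("pics/top4.png")[140:290,110:310]
cv2.imwrite("pics/m4.png",np.hstack([cv2.resize(a,(400,300)),cv2.resize(b,(400,300))]))
E
```

```text
7.4 [530.30609818 104.1019144  123.69351339] [-0.29509751  1.3822169  -1.12072734] [ 0.0236185  -0.1438221   0.01259366] 11.64595821836697
(array([-0.0003,  0.0002,  0.0006]), np.float64(-0.26), np.float64(26.7)) (array([-0.0003,  0.0005,  0.0697]), np.float64(-0.26), np.float64(26.7))
```

View pics/m4.png

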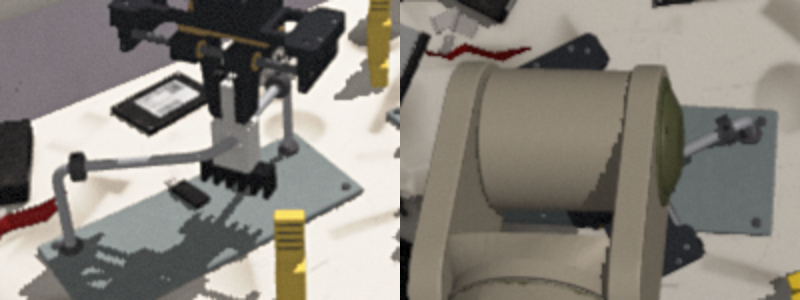

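The hanger has turned onto leg B (about (232,145) in the left panel), still upright with about 1 N on it. Next I slide along B to about 98 mm.

Emit:
jog_arm --deltas '[{"dx": 0, "dy": 0, "dz": 0.004, "spin": 0}, {"dx": 0, "dy": 0, "dz": 0.01, "spin": 0}, {"dx": 0, "dy": 0, "dz": 0.018, "spin": 0}, {"dx": 0, "dy": 0, "dz": 0.026, "spin": 0}, {"dx": 0, "dy": 0, "dz": 0.034, "spin": 0}, {"dx": 0, "dy": 0, "dz": 0.042, "spin": 0}, {"dx": 0, "dy": 0.0005, "dz": 0.05, "spin": 0}, {"dx": 0, "dy": 0.0005, "dz": 0.058, "spin": 0}, {"dx": 0, "dy": 0.0005, "dz": 0.064, "spin": 0}, {"dx": 0, "dy": 0.0005, "dz": 0.068, "spin": 0}, {"dx": 0, "dy": 0.0005, "dz": 0.0695, "spin": 0}, {"dx": 0, "dy": 0.0005, "dz": 0.0695, "spin": 0}]'

```text
clock: 8.7
position: [562.1, 42.1, 123.7]
eef_rot: [0.37, 0.602, -0.37, 0.602]
force: [0.1, 0.8, -1.2]
width: 11.8
```

Emit:
jog_arm --deltas '[{"dx": 0.002, "dy": 0, "dz": 0, "spin": 0}, {"dx": 0.004, "dy": 0, "dz": 0, "spin": 0}, {"dx": 0.006, "dy": 0, "dz": 0, "spin": 0}, {"dx": 0.006, "dy": 0, "dz": 0, "spin": 0}, {"dx": 0.006, "dy": 0, "dz": 0, "spin": 0}]'

```text
clock: 9.2
position: [562.1, 42.3, 117.7]
eef_rot: [0.37, 0.602, -0.37, 0.602]
force: [-0.5, 0.4, 0.4]
width: 12.0
```

```bash
python3 - <<'E'
from h import *
s=read_state();print(s["clock"],s["position"],s["force"],s["torque"],s["width"])
B=np.array([.866,-.5])
print(delta(S(B*98),118,TH+60))
for n in ("scene","top"): cv2.imwrite(f"pics/{n}5.png",camera(n)[:,:,::-1])
a=cv2.imread("pics/scene5.png")[200:350,150:350];b=cv2.imread("pics/top5.png")[140:290,160:360]
cv2.imwrite("pics/m5.png",np.hstack([cv2.resize(a,(400,300)),cv2.resize(b,(400,300))]))
E
```

```text
9.2 [562.05908556  42.30552156 117.72568251] [-0.46207793  0.41336828  0.43491974] [ 0.11074217 -0.01024763 -0.01109712] 11.987782087427176
(array([-0.0003, -0.0001,  0.0003]), np.float64(-0.12), np.float64(26.8))
```

View pics/m5.png

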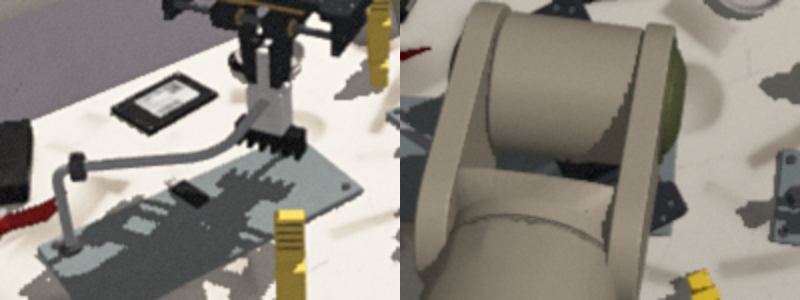

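The hanger is down near the collar, and the z force went from -1.2 to +0.4 N, so the rod bears it. Releasing and going straight up.

Emit:
jog_arm --deltas '[{"dx": 0, "dy": 0, "dz": 0, "spin": 0}, {"dx": 0, "dy": 0, "dz": 0, "spin": 0}, {"dx": 0, "dy": 0, "dz": 0, "spin": 0}, {"dx": 0, "dy": 0, "dz": 0, "spin": 0}, {"dx": 0, "dy": 0, "dz": 0, "spin": 0}, {"dx": 0, "dy": 0, "dz": 0, "spin": 0}, {"dx": 0, "dy": 0, "dz": 0, "spin": 0}, {"dx": 0, "dy": 0, "dz": 0, "spin": 0}]' --gripper 0

```text
clock: 10.1
position: [562.1, 42.1, 117.8]
eef_rot: [0.37, 0.602, -0.37, 0.602]
force: [-0.4, 0.2, 0.4]
width: 73.6
```

Emit:
jog_arm --deltas '[{"dx": -0.01, "dy": 0, "dz": 0, "spin": 0}, {"dx": -0.03, "dy": 0, "dz": 0, "spin": 0}, {"dx": -0.05, "dy": 0, "dz": 0, "spin": 0}, {"dx": -0.075, "dy": 0, "dz": 0, "spin": 0}, {"dx": -0.1, "dy": 0, "dz": 0, "spin": 0}, {"dx": -0.12, "dy": 0, "dz": 0, "spin": 0}, {"dx": -0.12, "dy": 0, "dz": 0, "spin": 0}]'

```text
clock: 10.8
position: [563.1, 42.1, 241.0]
eef_rot: [0.371, 0.6, -0.37, 0.604]
force: [0.2, -0.4, -0.3]
width: 88.1
```

```bash
python3 - <<'E'
from h import *
s=read_state();print(s["clock"],s["position"],s["force"],s["width"])
print(delta([400,-180],240,TH+60))
E
```

```text
10.8 [563.05067845  42.08719634 240.99515915] [ 0.21627196 -0.37189076 -0.29018282] 88.14213986982244
(array([ 2.000e-04, -2.457e-01,  1.246e-01]), np.float64(-0.12), np.float64(26.8))
```

Clearing the view for the check.

Emit:
jog_arm --deltas '[{"dx": 0, "dy": -0.03, "dz": 0.015, "spin": 0}, {"dx": 0, "dy": -0.06, "dz": 0.03, "spin": 0}, {"dx": 0, "dy": -0.09, "dz": 0.045, "spin": 0}, {"dx": 0, "dy": -0.12, "dz": 0.06, "spin": 0}, {"dx": 0, "dy": -0.15, "dz": 0.075, "spin": 0}, {"dx": 0, "dy": -0.18, "dz": 0.09, "spin": 0}, {"dx": 0, "dy": -0.21, "dz": 0.105, "spin": 0}, {"dx": 0, "dy": -0.235, "dz": 0.12, "spin": 0}, {"dx": 0, "dy": -0.245, "dz": 0.125, "spin": 0}, {"dx": 0, "dy": -0.245, "dz": 0.125, "spin": 0}, {"dx": 0, "dy": -0.245, "dz": 0.125, "spin": 0}]'

```text
clock: 11.9
position: [400.2, -179.3, 237.4]
eef_rot: [0.371, 0.602, -0.37, 0.602]
force: [-0.6, 0.1, 0.4]
width: 88.0
```

```bash
python3 - <<'E'
from h import *
s=read_state();print(s["clock"],s["position"],s["force"],np.abs(s["dq"]).max())
for n in ("scene","top"): cv2.imwrite(f"pics/{n}6.png",camera(n)[:,:,::-1])
a=cv2.imread("pics/scene6.png")[200:350,150:350];b=cv2.imread("pics/top6.png")[160:310,130:330]
cv2.imwrite("pics/m6.png",np.hstack([cv2.resize(a,(400,300)),cv2.resize(b,(400,300))]))
d=cv2.absdiff(cv2.imread("pics/top6.png"),cv2.imread("pics/top0.png"))
print("spare diff",d[215:260,385:440].mean())
E
```

```text
11.9 [ 400.18164855 -179.2869304   237.44950537] [-0.59447856  0.05144386  0.35050795] 0.01677003842052485
spare diff 17.889292929292928
```

View pics/m6.png

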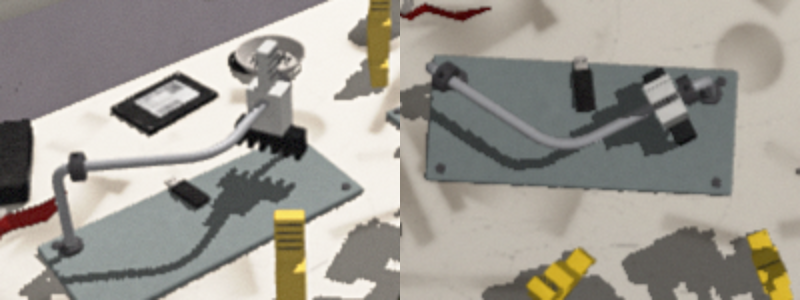

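The hanger hangs on leg B beside the collar ((268,100) in the left panel, (662,100) in the right). I'll enlarge both hangers to measure the gap and check the spare.

```bash
python3 - <<'E'
import cv2,numpy as np
s=cv2.imread("pics/scene6.png");t=cv2.imread("pics/top6.png");t0=cv2.imread("pics/top0.png");s0=cv2.imread("pics/scene0.png")
f=lambda im,x,y:cv2.resize(im[y:y+60,x:x+80],(400,300),interpolation=cv2.INTER_CUBIC)
cv2.imwrite("pics/m7.png",np.vstack([np.hstack([f(s,250,215),f(t,235,180)]),np.hstack([f(t0,375,210),f(t,375,210)])]))
cv2.imwrite("pics/m8.png",np.hstack([f(s0,360,180),f(s,360,180)]))
E
```

```text
(no output)
```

View pics/m7.png

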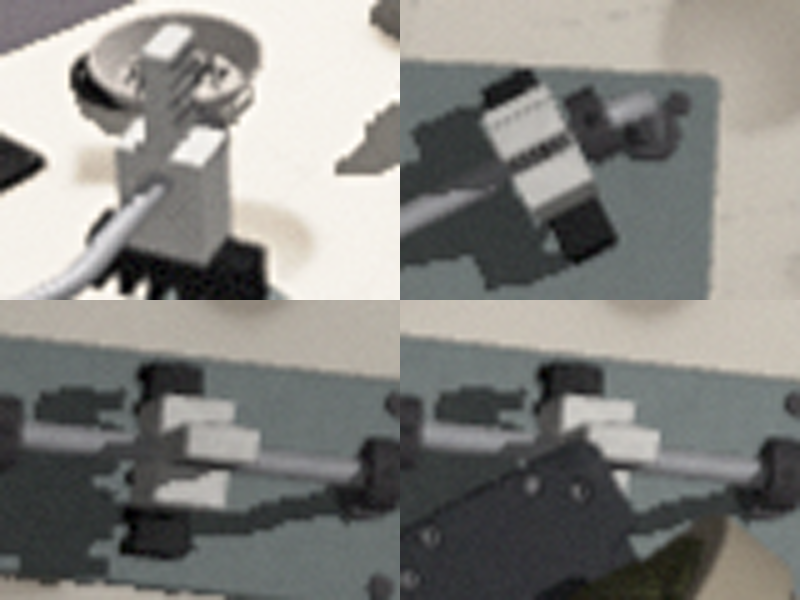

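View pics/m8.png

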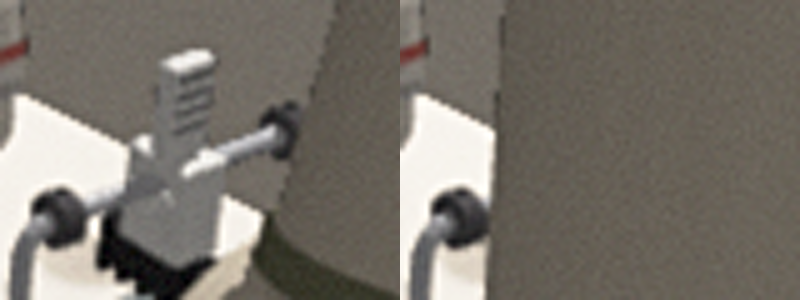

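```bash
python3 - <<'E'
from h import *
B=np.array([.866,-.5]);stop=S(B*114)
for n,uv,z in(("scene",[168/5+250,43/5+215],156),("top",[137/5+235,150/5+180],134)):
    p=ray(n,[uv],z)[0]; print(n,p.round(1),"horiz dist to stop",np.hypot(*(p[:2]-stop)).round(1))
print(proj("top",np.r_[stop,100]),read_state()["force"])
E
```

```text
scene [559.8  44.2 156. ] horiz dist to stop 19.0
top [558.   39.6 134. ] horiz dist to stop 16.4
[[270.87155129 205.77083686]] [0.51955779 0.40145695 0.25361107]
```

```bash
python3 -c "
from rig import *
print(hand_in(), read_state()['clock'])"
```

```text
the job is handed in; nothing more can be done
the job is handed in; nothing more can be done
```

The hanger from the bent rail now hangs on leg B, close to the stop collar, and the job is handed in. I gripped it by its tab, lifted it 6 mm, slid it down leg A, took it round the 60° bend and on to leg B. There I lowered it onto the rod, let go and moved the arm away. The last clock reading before hand-in was about 12 s.

**Position:** the tab is 16.4 mm (top view) and 19.0 mm (scene view) from the collar face. That is a gap of about 4–7 mm, against the 36 mm tab limit. The two views disagree by about 3–5 mm.

**State of the hanger:** it looks upright in both views. I judged that it is at rest and that the rod carries it from the pictures and the wrist force, not from a direct measurement.

**Forces:** no force reading passed about 1.5 N at any check. The arm ended open-handed and touching nothing.

**Spare hanger:** it looks unmoved in the top view, although the raised gripper hid part of it there. In the last scene picture the arm hid it completely, so only the top view confirms it. A plain image-difference check on it was no use because the arm was in the way.

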